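# Tighten the jig's sound clamp knob, back off the crossed one

### The arm

A 6-joint arm with a two-finger parallel gripper is mounted at the origin on the work surface. World frame = base frame: x ahead of the robot, y to its left, z up, the work surface at z = 0. Lengths are in m, angles in degrees, forces in N, time in s.
With the tool pointing down it reaches from about 0.35 to 0.775 m from the base axis. Payload 7.3 kg.
Tool frame: the origin (TCP) lies on the centre line of the jaws, within the pads' length; the fingertips stand 19 mm ahead of it and the grasp point (between the pads) is the TCP (r.finger_overhang is the distance from the TCP to the fingertips, in m); z points along the fingers, y is the line along which they close (so a half turn about z gives the same grasp; the last joint's range is limited). The gripper opens to 92 mm and grips with 3 to 60 N. Pads are 19 mm wide; open, the fingers measure 130 mm over their backs; the gripper's body (75 mm by 190 mm) begins 47 mm behind the grasp point.
Start: joints at [60.161, 19.595, 87.324, -0, 73.075, -8.365], TCP at [0.192, 0.489, 0.218] pointing down, gripper open.
Joint ranges: [-145.02, 145.02], [-44.19, 115.74], [2.07, 154.8], [-57.11, 237.11], [16.16, 152.29], [-177.93, 177.93]. Speed limits (degrees/s): [147.25, 147.25, 180, 180, 180, 180].

### API

Orientations are given as a 3x3 rotation matrix whose columns are the frame's x, y, z axes.
In Python, from plant import r gives the robot as it stands.
- The arm moves only by the tool step_arm, never from a script. Its argument "steps" is a list of rows, each a list of 6 numbers: the shift along the tool's x, y, z in mm, then the turn, a rotation vector about the tool's x, y, z in degrees. A call has 1 to 20 rows; each row shifts and turns the commanded pose from where the row before left it, along the tool's axes as they then stand; what a row does not reach is not made up. A row lasts 1/10 s, in which the tool goes at most 50 mm and 8.59 degrees, less where a joint would pass 70% of its speed; a pose out of reach is approached as far as the arm can. A call with a gripper value outside its range is refused whole. "hand" is the closure, from 0 (fully open) to 1 (shut), set as the call begins (left out, the last holds). The fingers move at their own pace and stop on an object; the grip force is fixed at half the most. Time passes only in rows, so rows that do not move let the fingers close. It gives the time, the measured TCP pose, the force, the opening and the grip force at its end, in the units of the state.
- r.state(): the state, without advancing time (a new reading comes with each control period).
- r.capture(name): name is "scene" or "top" or "wrist"; returns (picture, depth): 420x560x3 uint8, red, green, blue; 420x560 float32, m along the optical axis (not along the pixel's ray), 0 where there is no reading.
- r.get_calibration(name): a dict with "fx", "fy", "cx", "cy" (pixels), "D" ([k1, k2, p1, p2, k3] as OpenCV has them; the pictures are not rectified), "R" (3x3) and "t" (3): a world point X has camera coordinates R X + t. Camera axes: x right, y down, z forward; pixel columns grow to the right and rows downward; lengths in m; the calibration is good to about 2 mm. A picture is of the moment at which its call begins: read the wrist's pose just before it. get_calibration takes no time and is no camera call; for the wrist camera it gives the pose at the moment of the call.
- r.sign_off(): hands the job in; it is judged then, once.
Trained networks look in the newest picture that a camera, given by its name, has taken for a name from the list of things; names that differ only in an ending like _2 or _b are one class to them, and where a whole thing is asked for, a point or a joint stands for the part that bears it (a point fixed in the world has none). Each returns a list of dicts, best first, with "p" (0 to 1); they miss things now and then, are a little off and sometimes report something else, mostly with a low value. They report only what shows in the picture. A call takes as long as a camera call.
- r.trace(camera, target): "mask" (420x560 bool, what is visible of it) and "centre" ([column, row] in pixels, amid what is visible of it).
- r.mark_of(camera, target): "centre" ([column, row] in pixels: a listed point, or the origin of a listed thing).
The state is a dict: "time": time; "q": joint angles; "dq": joint speeds; "joint_efforts": joint torques, N m; "position": TCP position; "eef_rot": TCP orientation; "ft_force": force on the tool from outside, world axes, zero at the start; "ft_torque": the same for the moment, N m; "width": opening from 0.0 (shut) to 1.0 (fully open); "finger_force": force on a finger pad.
Only numpy, scipy, OpenCV 4.12 (cv2) and the standard library are available. Lean on these libraries where they do the work, as an engineer would, in place of code of your own. Each camera call takes 0.05 s, during which the arm holds its last target. There are 200 camera calls.

### The job

One of the two clamp knobs on the gluing jig's hold-down bar has been started on a crossed thread, and only feel tells which. Screw them down (clockwise) gently: if one binds early, stop at once without forcing it; in the end the crossed knob must be unscrewed right back to its loose stop and the sound one run down until it is firmly seated, but not overtightened. Leave the pencil and the offcut on the jig where they lie.

Things in the scene. Friction and masses are not known exactly. Their poses are not given: they have to be found in the camera images.
- jig: Gluing jig, fixed: plywood base 240 (x) x 320 (y) x 18, origin under its centre, x away from the robot at yaw 0. On it a thin panel (top at 30) and over that the wooden hold-down bar, 40 x 250, top at 50, along the jig's y through its origin, with two equal round steel bosses (radius 23, top at 64) at y = +80 and -80, a clamp knob on each. A fence (top at 48) at x = 85 and a low toggle clamp (top at 56) lie beyond the bar.
- knob_left (a joint): Turn of the black clamp knob at the jig's y = +80 mm, rad, on a vertical axis, growing clockwise seen from above (tightening); the knob stays at its height. 0 = unscrewed to its hard loose stop; starts at 0.5 to 0.65. Running friction 0.05 N m. If sound it runs freely until it seats, somewhere at 1.6 to 1.9; if crossed it binds somewhere at 0.8 to 1.0, 0.15 to 0.5 rad after its start.
- knob_right (a joint): The same for the equal knob at the jig's y = -80 mm, with a start, seat or binding point of its own. Exactly one of the two knobs is crossed; which one changes from time to time and cannot be seen. Past the binding point or the seat the resistance rises smoothly by about 3 N m per rad of turn.
- grip_left (a point): Point to grip on the left knob: on its axis, 98 mm above the table, in the upper half of its upright grip bar. The bar is 50 long, 14 thick, 38 tall (72 to 110 above the table) over a round collar of radius 20 (top at 73). The point's x axis runs along the bar and turns with the knob; pinch it across the 14 mm, along the point's y axis.
- grip_right (a point): Point to grip on the right knob: on its axis, 98 mm above the table, in the upper half of its upright grip bar. The bar is 50 long, 14 thick, 38 tall (72 to 110 above the table) over a round collar of radius 20 (top at 73). The point's x axis runs along the bar and turns with the knob; pinch it across the 14 mm, along the point's y axis.
- thread_strain (a joint): How far the crossed thread is strained, rad; 0 at rest, it springs back. Elastic, 16 N m/rad: 0.03, at about 0.5 N m of twist, means damaged threads. It does not tell which knob is crossed until that knob is already under load, and reads coarsely.
- seat_strain (a joint): How hard the sound knob bears on its seat, rad of elastic give, 16 N m/rad; 0 until seated. 0.008 (about 0.13 N m) or more is firm; above 0.055 (about 0.9 N m) the panel is crushed. It springs back in part when the knob is let go.
- pencil: Bystander: flat red carpenter's pencil, 150 x 9 x 7, lying on the jig's bare plywood on the robot's side of the panel (origin under its middle)
- offcut: Bystander: small wooden offcut, 50 x 30 x 20, lying on the held panel in front of the bar, between the knobs (origin: centre of its underside)

How it is judged (in metres and radians):
On the way:
1. the soundly threaded knob is screwed down firmly on its seat (value of joint seat_strain above 0.008 rad), for 0.1 s.
At the end, for the whole second after the job is handed in: The sound knob stands screwed down at its seat (turned past 1.5 rad) after having been made firm there (seat strain above 0.008 rad held 0.1 s), the crossed knob is backed off to within 0.12 rad of its loose stop, and both are still (((value of joint knob_left above 1.5 rad and value of joint knob_right below 0.12 rad) or (value of joint knob_right above 1.5 rad and value of joint knob_left below 0.12 rad)) and velocity of joint knob_left between -0.1 and 0.1 rad/s and velocity of joint knob_right between -0.1 and 0.1 rad/s); the robot touches nothing.
It fails at once if the crossed thread is forced (strain above 0.03 rad, about 0.5 N m) (value of joint thread_strain above 0.03 rad).
It fails at once if the sound knob is overtightened (seat strain above 0.055 rad, about 0.9 N m) (value of joint seat_strain above 0.055 rad).
It fails at once if the pencil or the offcut is pushed more than 30 mm away (distance of any of pencil, offcut from where it was at the start of the episode above 0.03 m).
It also fails if it takes over 61 s, if anything falls off the work surface, if the arm or the gripper's body presses on something with over 40 N, if the wrist force passes 120 N, or if a joint passes its speed limit or range.

## Working session

There is one attempt and no reset: what is moved stays moved. The work goes in short steps, Python scripts to look and compute and a tool call to move; the robot and the scene stay as the last step left them, time stands still between calls to the robot, and variables do not carry over. Pictures are saved under pics/ and viewed, at most 10 in all, crops included, and the job is handed in when it is done.

Besides the shell and the picture viewer there is one more tool, called after "Call:" by a JSON object that holds its "op" and its "data", one argument or row to a line. step_arm: Moves the arm, as the interface text tells. Its arguments: {"type":"object","properties":{"steps":{"type":"array","items":{"type":"array","items":{"type":"number"}}},"hand":{"type":"number"}},"required":["steps"]}

```bash
ls; mkdir -p pics
cat > h.py <<'E'
import numpy as np, cv2
from plant import r
def cal(n):
    c=r.get_calibration(n); K=np.array([[c['fx'],0,c['cx']],[0,c['fy'],c['cy']],[0,0,1.]])
    return K,np.array(c['D'],float),np.array(c['R']),np.array(c['t'])
def at_z(C,px,z):
    K,D,R,t=C; u=cv2.undistortPoints(np.array([[px]],float),K,D)[0,0]
    d=R.T@np.array([u[0],u[1],1]); o=-R.T@t
    return o+d*(z-o[2])/d[2]
def cloud(C,dep,mask):
    K,D,R,t=C; v,u=np.nonzero(mask&(dep>0)); p=cv2.undistortPoints(np.stack([u,v],1).astype(float)[:,None],K,D)[:,0]
    z=dep[v,u]; return (np.c_[p*z[:,None],z]-t)@R
E
python3 - <<'E'
from h import *
im,dep=r.capture('top'); C=cal('top'); cv2.imwrite('pics/top.png',im[:,:,::-1])
for n in ['grip_left','grip_right']:
    for m in r.mark_of('top',n)[:3]: print(n,m['p'],m['centre'],at_z(C,m['centre'],.098))
for n,z in [('jig',0),('offcut',.03),('pencil',.018)]:
    for m in r.mark_of('top',n)[:2]: print(n,m['p'],m['centre'],at_z(C,m['centre'],z))
P=cloud(C,dep,np.ones(dep.shape,bool)); P=P[(P[:,2]>.1)&(P[:,2]<.12)]
lab=cv2.kmeans(P[:,:2].astype(np.float32),2,None,(3,50,1e-5),5,0)[1][:,0]
for k in 0,1:
    Q=P[lab==k]; print(len(Q),Q.mean(0),cv2.minAreaRect(Q[:,:2].astype(np.float32)*1000))
print(r.state())
E
```

```text
pics
grip_left 0.96 [184.2, 141.7] [0.61443268 0.18905096 0.098     ]
grip_right 0.59 [282.5, 178.8] [0.55616726 0.04090365 0.098     ]
jig 0.8 [235.0, 180.2] [0.57983244 0.12105627 0.        ]
offcut 0.73 [217.4, 214.9] [0.51423087 0.14575157 0.03      ]
pencil 0.78 [229.6, 245.1] [0.46650065 0.12655321 0.018     ]
659 [0.57823634 0.11508028 0.10789891] ((578.91455078125, 115.59046936035156), (195.40371704101562, 45.47539138793945), 70.42723083496094)
425 [0.80703002 0.29479552 0.10772238] ((811.193603515625, 296.4468688964844), (37.833866119384766, 45.91017532348633), 24.394386291503906)
{'time': 0.3, 'q': array([ 6.01623715e+01,  1.96104530e+01,  8.73422043e+01,  2.15642714e-03,
        7.30769933e+01, -8.36637504e+00]), 'dq': array([-0.01146635, -0.10238347, -0.04727369,  0.00364007,  0.01368466,
        0.00375764]), 'joint_efforts': array([-2.99081776e-04, -4.30734766e+01, -2.44091231e+01,  7.18457624e-02,
        5.21371560e-02, -7.80912887e-05]), 'position': array([0.19207685, 0.48845293, 0.21759384]), 'eef_rot': array([[-9.30597303e-01,  3.66044500e-01, -2.88712504e-04],
       [ 3.66044597e-01,  9.30597210e-01, -4.30984191e-04],
       [ 1.10915658e-04, -5.06754378e-04, -9.99999865e-01]]), 'ft_force': array([-0.78889106,  0.16630486,  0.35651449]), 'ft_torque': array([ 0.00367472, -0.01376612, -0.00437834]), 'finger_force': 0.0, 'width': 0.9981897658813981}
```

View pics/top.png

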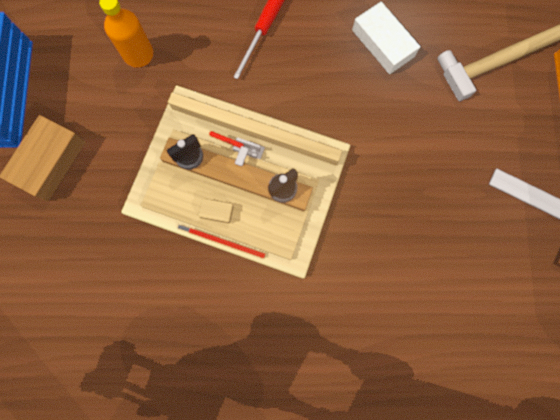

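The top view shows the jig with the left knob at about (184,150) and the right at about (285,183). The offcut is at (217,212), the pencil at (225,243) and the toggle clamp at (240,148). Next I'll measure the two grip bars.

Run:
```python
from h import *
im,dep=r.capture('top'); C=cal('top')
P=cloud(C,dep,np.ones(dep.shape,bool))
for n,c in [('L',(.614,.189)),('R',(.556,.041))]:
    Q=P[(np.hypot(P[:,0]-c[0],P[:,1]-c[1])<.04)&(P[:,2]>.1)&(P[:,2]<.12)]
    print(n,len(Q),Q.mean(0),cv2.minAreaRect(Q[:,:2].astype(np.float32)*1000))
    w,v=np.linalg.eigh(np.cov(Q[:,:2].T)); print(np.sqrt(w)*np.sqrt(12)*1000, np.degrees(np.arctan2(v[1,1],v[0,1])))
cv2.imwrite('pics/crop.png',cv2.resize(im[120:220,150:330,::-1],None,fx=4,fy=4,interpolation=2))
```

```text
L 330 [0.60539715 0.18961664 0.10797389] ((606.42236328125, 190.2265625), (14.17365837097168, 49.24587631225586), 31.65276336669922)
[13.61757314 48.51615577] 123.08968700162896
R 324 [0.55107147 0.04024811 0.10817263] ((552.0658569335938, 40.42902755737305), (14.414023399353027, 49.60597610473633), 36.841644287109375)
[13.95699723 48.91053348] 125.89930111602904
```

View pics/crop.png

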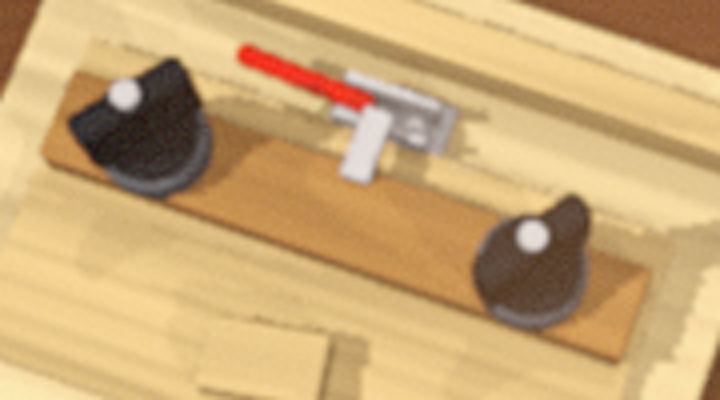

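The left bar is centred at (.606,.190) and lies at about 122.5°. The right is at (.552,.040) and about 126°. They are 159 mm apart and the bars measure 14x49, so both match the given sizes. I'll go above the left knob first.

Call:
{"op": "step_arm", "data": {
  "steps": [
    [-41,-10.5,0,0,0,0],
    [-41,-10.5,0,0,0,0],
    [-41,-10.5,0,0,0,0],
    [-41,-10.5,0,0,0,0],
    [-41,-10.5,0,0,0,0],
    [-41,-10.5,0,0,0,0],
    [-41,-10.5,0,0,0,0],
    [-41,-10.5,0,0,0,0],
    [-41,-10.5,0,0,0,0],
    [-41,-10.5,0,0,0,0],
    [-41,-10.5,0,0,0,0],
    [-41,-10.5,0,0,0,0],
    [0,0,0,0,0,6],
    [0,0,0,0,0,6],
    [0,0,0,0,0,6],
    [0,0,0,0,0,6],
    [0,0,0,0,0,6],
    [0,0,0,0,0,6],
    [0,0,0,0,0,0],
    [0,0,0,0,0,0]
  ],
  "hand": 0.3
}}

```text
time: 2.35
position: [0.6039, 0.1912, 0.2177]
eef_rot: [[-0.54, 0.842, -0.0], [0.842, 0.54, 0.0], [0.0, -0.0, -1.0]]
ft_force: [0.6, -0.6, -1.2]
width: 0.701
finger_force: 0.0
```

```bash
cat > look.py <<'E'
import sys
from h import *
side=sys.argv[1]; c0=dict(left=(.606,.190),right=(.552,.0405))[side]
s=r.state(); im,dep=r.capture('wrist'); C=cal('wrist')
cv2.imwrite('pics/w_%s.png'%side,im[:,:,::-1])
P=cloud(C,dep,np.ones(dep.shape,bool)); print('zmax/min',P[:,2].min(),P[:,2].max())
Q=P[(np.hypot(P[:,0]-c0[0],P[:,1]-c0[1])<.04)&(P[:,2]>.104)&(P[:,2]<.116)]
(cx,cy),wh,a=cv2.minAreaRect(Q[:,:2].astype(np.float32)*1000)
w,v=np.linalg.eigh(np.cov(Q[:,:2].T)); ang=np.degrees(np.arctan2(v[1,1],v[0,1]))%180
print(len(Q),(cx,cy),wh,a,Q.mean(0),'barang',ang)
for m in r.mark_of('wrist','grip_'+side)[:2]: print(m['p'],m['centre'],at_z(C,m['centre'],.098))
R=s['eef_rot']; print('tcp',s['position'],'xang',np.degrees(np.arctan2(R[1,0],R[0,0])),'w',s['width'],s['time'])
print('tool shift mm',R.T@(np.array([cx/1000,cy/1000,.098])-s['position'])*1000)
E
python3 look.py left
```

```text
zmax/min -0.6676085173665998 0.33329626167076326
1049 (605.873779296875, 193.69871520996094) (13.496363639831543, 49.27045440673828) 33.27587890625 [0.60523564 0.19490345 0.10957138] barang 123.36544764805119
0.94 [280.5, 203.0] [0.60698007 0.19371812 0.098     ]
tcp [0.60385133 0.19119977 0.21771246] xang 122.68615016772826 w 0.7007458690188494 2.35
tool shift mm [  0.9970871    3.07211731 119.71205632]
```

View pics/w_left.png

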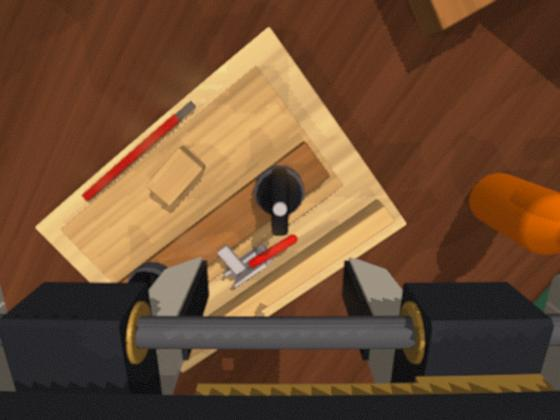

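The wrist picture shows the left knob at (280,195), with its bar running along tool x and the fingers straddling it. The cloud and the network agree within about 3 mm. I'll descend and grip.

Call:
{"op": "step_arm", "data": {
  "steps": [
    [0.3,2.7,20,0,0,0],
    [0,0,20,0,0,0],
    [0,0,20,0,0,0],
    [0,0,20,0,0,0],
    [0,0,15,0,0,0],
    [0,0,12,0,0,0],
    [0,0,12,0,0,0],
    [0,0,0,0,0,0],
    [0,0,0,0,0,0]
  ]
}}

```text
time: 3.35
position: [0.6063, 0.193, 0.0991]
eef_rot: [[-0.538, 0.843, 0.0], [0.843, 0.538, 0.0], [-0.0, 0.0, -1.0]]
ft_force: [-1.0, 0.3, -0.1]
width: 0.699
finger_force: 0.0
```

```bash
cat > st.py <<'E'
from h import *
s=r.state(); R=s['eef_rot']; print('t',s['time'],'pos',s['position'].round(4),'ang',np.degrees(np.arctan2(R[1,0],R[0,0])).round(2),'F',s['ft_force'].round(2),'T',s['ft_torque'].round(3),'w',round(s['width'],3),'ff',s['finger_force'],'j6',round(s['joint_efforts'][5],3))
E
python3 st.py
```

```text
t 3.35 pos [0.6063 0.193  0.0991] ang 122.54 F [-0.96  0.31 -0.11] T [-0.088  0.001  0.021] w 0.699 ff 0.0 j6 -0.006
```

Call:
{"op": "step_arm", "data": {
  "steps": [
    [0,0,0,0,0,0],
    [0,0,0,0,0,0],
    [0,0,0,0,0,0],
    [0,0,0,0,0,0],
    [0,0,0,0,0,0],
    [0,0,0,0,0,0],
    [0,0,0,0,0,0],
    [0,0,0,0,0,0],
    [0,0,0,0,0,0]
  ],
  "hand": 1
}}

```text
time: 4.25
position: [0.6065, 0.1932, 0.0989]
eef_rot: [[-0.538, 0.843, 0.001], [0.843, 0.538, 0.0], [-0.0, 0.001, -1.0]]
ft_force: [2.0, 1.5, -1.2]
width: 0.138
finger_force: 30.0
```

```bash
python3 st.py
```

```text
t 4.25 pos [0.6065 0.1932 0.0989] ang 122.53 F [ 2.05  1.49 -1.17] T [ 0.205 -0.378  0.038] w 0.138 ff 29.998172521591187 j6 0.03
```

Call:
{"op": "step_arm", "data": {
  "steps": [
    [0,0,0,0,0,1.5],
    [0,0,0,0,0,1.5],
    [0,0,0,0,0,0]
  ]
}}

```text
time: 4.55
position: [0.6064, 0.1932, 0.0989]
eef_rot: [[-0.492, 0.871, 0.001], [0.871, 0.492, 0.0], [-0.0, 0.001, -1.0]]
ft_force: [4.5, 3.1, -2.4]
width: 0.139
finger_force: 30.0
```

```bash
python3 st.py
```

```text
t 4.55 pos [0.6064 0.1932 0.0989] ang 119.45 F [ 4.53  3.1  -2.39] T [ 0.391 -0.642  0.052] w 0.139 ff 29.99934822320938 j6 0.31
```

Call:
{"op": "step_arm", "data": {
  "steps": [
    [0,0,0,0,0,1.5],
    [0,0,0,0,0,1.5],
    [0,0,0,0,0,0]
  ]
}}

```text
time: 4.85
position: [0.6064, 0.1931, 0.0989]
eef_rot: [[-0.445, 0.896, 0.001], [0.896, 0.445, 0.0], [-0.0, 0.001, -1.0]]
ft_force: [4.8, 2.8, -2.9]
width: 0.139
finger_force: 30.0
```

```bash
python3 st.py
```

```text
t 4.85 pos [0.6064 0.1931 0.0989] ang 116.42 F [ 4.79  2.82 -2.9 ] T [ 0.429 -0.76   0.102] w 0.139 ff 30.001330375671387 j6 0.276
```

Call:
{"op": "step_arm", "data": {
  "steps": [
    [0,0.3,0,0,0,1],
    [0,0.3,0,0,0,1],
    [0,0,0,0,0,0]
  ]
}}

```text
time: 5.15
position: [0.6065, 0.1932, 0.0989]
eef_rot: [[-0.414, 0.91, -0.0], [0.91, 0.414, 0.0], [0.0, 0.0, -1.0]]
ft_force: [3.5, 2.4, -0.9]
width: 0.141
finger_force: 30.0
```

```bash
python3 st.py
```

```text
t 5.15 pos [0.6065 0.1932 0.0989] ang 114.47 F [ 3.47  2.4  -0.9 ] T [ 0.339 -0.452  0.044] w 0.141 ff 30.001998245716095 j6 0.228
```

Call:
{"op": "step_arm", "data": {
  "steps": [
    [0,0,0,0,0,1],
    [0,0,0,0,0,1],
    [0,0,0,0,0,0]
  ]
}}

```text
time: 5.45
position: [0.6065, 0.1932, 0.0989]
eef_rot: [[-0.382, 0.924, 0.0], [0.924, 0.382, 0.0], [0.0, 0.0, -1.0]]
ft_force: [2.3, 2.1, -0.7]
width: 0.139
finger_force: 30.0
```

```bash
python3 st.py
```

```text
t 5.45 pos [0.6065 0.1932 0.0989] ang 112.48 F [ 2.35  2.13 -0.72] T [ 0.353 -0.48   0.023] w 0.139 ff 30.002715289592743 j6 0.224
```

Call:
{"op": "step_arm", "data": {
  "steps": [
    [0,0.2,0,0,0,1],
    [0,0,0,0,0,1],
    [0,0,0,0,0,0]
  ]
}}

```text
time: 5.75
position: [0.6066, 0.1933, 0.0989]
eef_rot: [[-0.35, 0.937, -0.0], [0.937, 0.35, 0.0], [0.0, -0.0, -1.0]]
ft_force: [2.0, 3.0, 0.3]
width: 0.141
finger_force: 30.0
```

```bash
python3 st.py
```

```text
t 5.75 pos [0.6066 0.1933 0.0989] ang 110.48 F [2.03 2.98 0.3 ] T [ 0.305 -0.301  0.098] w 0.141 ff 30.002956688404083 j6 0.223
```

Call:
{"op": "step_arm", "data": {
  "steps": [
    [0,0,0,0,0,1],
    [0,0,0,0,0,1],
    [0,0,0,0,0,0]
  ]
}}

```text
time: 6.05
position: [0.6067, 0.1932, 0.0989]
eef_rot: [[-0.317, 0.948, -0.0], [0.948, 0.317, 0.0], [0.0, -0.0, -1.0]]
ft_force: [1.9, 2.1, 0.3]
width: 0.141
finger_force: 30.0
```

```bash
python3 st.py
```

```text
t 6.05 pos [0.6067 0.1932 0.0989] ang 108.48 F [1.86 2.08 0.29] T [ 0.315 -0.29   0.02 ] w 0.141 ff 30.002967417240143 j6 0.222
```

Call:
{"op": "step_arm", "data": {
  "steps": [
    [0,0,0,0,0,1],
    [0,0,0,0,0,1],
    [0,0,0,0,0,0]
  ]
}}

```text
time: 6.35
position: [0.6067, 0.1933, 0.0989]
eef_rot: [[-0.284, 0.959, 0.0], [0.959, 0.284, 0.0], [0.0, 0.0, -1.0]]
ft_force: [1.4, 1.8, 2.1]
width: 0.139
finger_force: 30.0
```

```bash
python3 st.py
```

```text
t 6.35 pos [0.6067 0.1933 0.0989] ang 106.48 F [1.38 1.81 2.06] T [ 0.292 -0.212  0.036] w 0.139 ff 30.003029108047485 j6 0.222
```

Call:
{"op": "step_arm", "data": {
  "steps": [
    [0,0,0,0,0,1],
    [0,0,0,0,0,1],
    [0,0,0,0,0,0]
  ]
}}

```text
time: 6.65
position: [0.6068, 0.1933, 0.0988]
eef_rot: [[-0.25, 0.968, 0.0], [0.968, 0.25, 0.0], [0.0, 0.0, -1.0]]
ft_force: [1.2, 2.3, 0.4]
width: 0.137
finger_force: 30.0
```

```bash
python3 st.py
```

```text
t 6.65 pos [0.6068 0.1933 0.0988] ang 104.48 F [1.23 2.33 0.36] T [ 0.24  -0.211  0.012] w 0.137 ff 30.00317931175232 j6 0.222
```

Call:
{"op": "step_arm", "data": {
  "steps": [
    [0,0,0,0,0,1],
    [0,0,0,0,0,1],
    [0,0,0,0,0,0]
  ]
}}

```text
time: 6.95
position: [0.6068, 0.1933, 0.0988]
eef_rot: [[-0.216, 0.976, 0.0], [0.976, 0.216, 0.0], [0.0, 0.0, -1.0]]
ft_force: [1.4, 2.3, 2.6]
width: 0.139
finger_force: 30.0
```

```bash
python3 st.py
```

```text
t 6.95 pos [0.6068 0.1933 0.0988] ang 102.48 F [1.45 2.31 2.6 ] T [ 0.282 -0.283  0.087] w 0.139 ff 30.0030979514122 j6 0.222
```

Call:
{"op": "step_arm", "data": {
  "steps": [
    [0,0,0,0,0,1],
    [0,0,0,0,0,1],
    [0,0,0,0,0,0]
  ]
}}

```text
time: 7.25
position: [0.6068, 0.1933, 0.0989]
eef_rot: [[-0.182, 0.983, 0.0], [0.983, 0.182, 0.0], [0.0, 0.0, -1.0]]
ft_force: [1.6, 2.5, 1.9]
width: 0.139
finger_force: 30.0
```

```bash
python3 st.py
```

```text
t 7.25 pos [0.6068 0.1933 0.0989] ang 100.48 F [1.55 2.53 1.92] T [ 0.308 -0.313 -0.002] w 0.139 ff 30.003088116645813 j6 0.222
```

Call:
{"op": "step_arm", "data": {
  "steps": [
    [0,0,0,0,0,1],
    [0,0,0,0,0,1],
    [0,0,0,0,0,0]
  ]
}}

```text
time: 7.55
position: [0.6068, 0.1933, 0.0988]
eef_rot: [[-0.147, 0.989, 0.0], [0.989, 0.147, 0.0], [0.0, 0.0, -1.0]]
ft_force: [1.8, 1.8, 1.0]
width: 0.136
finger_force: 30.0
```

```bash
python3 st.py
```

```text
t 7.55 pos [0.6068 0.1933 0.0988] ang 98.48 F [1.83 1.82 0.96] T [ 0.282 -0.35   0.035] w 0.136 ff 30.003406405448914 j6 0.222
```

Call:
{"op": "step_arm", "data": {
  "steps": [
    [0,0,0,0,0,1],
    [0,0,0,0,0,1],
    [0,0,0,0,0,0]
  ]
}}

```text
time: 7.85
position: [0.6068, 0.1933, 0.0989]
eef_rot: [[-0.113, 0.994, 0.0], [0.994, 0.113, 0.0], [0.0, 0.0, -1.0]]
ft_force: [2.9, 2.0, 1.4]
width: 0.137
finger_force: 30.0
```

```bash
python3 st.py
```

```text
t 7.85 pos [0.6068 0.1933 0.0989] ang 96.48 F [2.89 1.96 1.36] T [ 0.316 -0.374  0.032] w 0.137 ff 30.00337153673172 j6 0.222
```

Call:
{"op": "step_arm", "data": {
  "steps": [
    [0,0,0,0,0,1],
    [0,0,0,0,0,1],
    [0,0,0,0,0,0]
  ]
}}

```text
time: 8.15
position: [0.6069, 0.1933, 0.0989]
eef_rot: [[-0.078, 0.997, 0.0], [0.997, 0.078, 0.0], [0.0, 0.0, -1.0]]
ft_force: [3.2, 2.4, 0.6]
width: 0.138
finger_force: 30.0
```

```bash
python3 st.py
```

```text
t 8.15 pos [0.6069 0.1933 0.0989] ang 94.48 F [3.19 2.4  0.58] T [ 0.331 -0.468  0.027] w 0.138 ff 30.003518164157867 j6 0.223
```

Call:
{"op": "step_arm", "data": {
  "steps": [
    [0,0,0,0,0,1.5],
    [0,0,0,0,0,1.5],
    [0,0,0,0,0,0]
  ]
}}

```text
time: 8.45
position: [0.6069, 0.1933, 0.0989]
eef_rot: [[-0.025, 1.0, 0.0], [1.0, 0.025, 0.0], [0.0, 0.0, -1.0]]
ft_force: [3.2, 2.4, -0.2]
width: 0.139
finger_force: 30.0
```

```bash
python3 st.py
```

```text
t 8.45 pos [0.6069 0.1933 0.0989] ang 91.45 F [ 3.22  2.4  -0.18] T [ 0.387 -0.555  0.034] w 0.139 ff 30.000812709331512 j6 0.308
```

Call:
{"op": "step_arm", "data": {
  "steps": [
    [0,0.2,0,0,0,2],
    [0,0,0,0,0,2],
    [0,0,0,0,0,0]
  ]
}}

```text
time: 8.75
position: [0.607, 0.1933, 0.0989]
eef_rot: [[0.043, 0.999, 0.0], [0.999, -0.043, 0.0], [0.0, 0.0, -1.0]]
ft_force: [2.4, 2.3, 1.3]
width: 0.139
finger_force: 30.0
```

```bash
python3 st.py
```

```text
t 8.75 pos [0.607  0.1933 0.0989] ang 87.51 F [2.4  2.35 1.32] T [ 0.308 -0.466 -0.014] w 0.139 ff 29.99913454055786 j6 0.393
```

Call:
{"op": "step_arm", "data": {
  "steps": [
    [0,0,0,0,0,2],
    [0,0,0,0,0,2],
    [0,0,0,0,0,2],
    [0,0,0,0,0,0]
  ]
}}

```text
time: 9.15
position: [0.6071, 0.1933, 0.0989]
eef_rot: [[0.147, 0.989, 0.0], [0.989, -0.147, 0.0], [0.0, 0.0, -1.0]]
ft_force: [3.6, 1.7, -0.2]
width: 0.137
finger_force: 30.0
```

```bash
python3 st.py
```

```text
t 9.15 pos [0.6071 0.1933 0.0989] ang 81.56 F [ 3.62  1.72 -0.21] T [ 0.325 -0.623  0.026] w 0.137 ff 29.999366104602814 j6 0.394
```

Left has turned about 41° without binding, past any possible bind point, so the left knob is the sound one. I'll run it on to its seat.

Call:
{"op": "step_arm", "data": {
  "steps": [
    [0,0,0,0,0,2],
    [0,0,0,0,0,2],
    [0,0,0,0,0,2],
    [0,0,0,0,0,2],
    [0,0,0,0,0,0],
    [0,0,0,0,0,0]
  ]
}}

```text
time: 9.75
position: [0.6071, 0.1932, 0.0989]
eef_rot: [[0.282, 0.959, 0.0], [0.959, -0.282, 0.0], [0.0, 0.0, -1.0]]
ft_force: [4.6, 2.5, 0.9]
width: 0.139
finger_force: 30.0
```

```bash
python3 st.py
```

```text
t 9.75 pos [0.6071 0.1932 0.0989] ang 73.62 F [4.59 2.55 0.88] T [ 0.334 -0.644  0.034] w 0.139 ff 29.998587369918823 j6 0.057
```

Call:
{"op": "step_arm", "data": {
  "steps": [
    [0,0.2,0,0,0,2],
    [0,0,0,0,0,2],
    [0,0,0,0,0,0],
    [0,0,0,0,0,0]
  ]
}}

```text
time: 10.15
position: [0.6072, 0.1932, 0.0989]
eef_rot: [[0.348, 0.937, 0.0], [0.937, -0.348, 0.0], [0.0, 0.0, -1.0]]
ft_force: [4.4, 2.5, 0.7]
width: 0.135
finger_force: 30.0
```

```bash
python3 st.py
```

```text
t 10.15 pos [0.6072 0.1932 0.0989] ang 69.62 F [4.39 2.45 0.73] T [ 0.347 -0.635  0.018] w 0.135 ff 29.998424649238586 j6 0.058
```

Call:
{"op": "step_arm", "data": {
  "steps": [
    [0,0,0,0,0,2],
    [0,0,0,0,0,2],
    [0,0,0,0,0,0],
    [0,0,0,0,0,0]
  ]
}}

```text
time: 10.55
position: [0.6073, 0.1932, 0.0989]
eef_rot: [[0.413, 0.911, 0.0], [0.911, -0.413, 0.0], [0.0, 0.0, -1.0]]
ft_force: [4.3, 2.7, 0.3]
width: 0.137
finger_force: 30.0
```

```bash
python3 st.py
```

```text
t 10.55 pos [0.6073 0.1932 0.0989] ang 65.61 F [4.29 2.67 0.31] T [ 0.306 -0.678  0.054] w 0.137 ff 29.998417496681213 j6 0.059
```

Call:
{"op": "step_arm", "data": {
  "steps": [
    [0,0,0,0,0,1.5],
    [0,0,0,0,0,1.5],
    [0,0,0,0,0,0],
    [0,0,0,0,0,0]
  ]
}}

```text
time: 10.95
position: [0.6073, 0.1931, 0.0989]
eef_rot: [[0.461, 0.887, 0.0], [0.887, -0.461, 0.0], [0.0, 0.0, -1.0]]
ft_force: [4.5, 2.0, 1.0]
width: 0.139
finger_force: 30.0
```

```bash
python3 st.py
```

```text
t 10.95 pos [0.6073 0.1931 0.0989] ang 62.53 F [4.5  2.01 0.95] T [ 0.325 -0.744  0.049] w 0.139 ff 30.007349252700806 j6 0.065
```

Call:
{"op": "step_arm", "data": {
  "steps": [
    [0,0,0,0,0,1.5],
    [0,0,0,0,0,1.5],
    [0,0,0,0,0,0],
    [0,0,0,0,0,0]
  ]
}}

```text
time: 11.35
position: [0.6073, 0.1932, 0.0989]
eef_rot: [[0.507, 0.862, 0.0], [0.862, -0.507, 0.0], [0.0, 0.0, -1.0]]
ft_force: [4.6, 2.0, 0.8]
width: 0.134
finger_force: 30.1
```

```bash
python3 st.py
```

```text
t 11.35 pos [0.6073 0.1932 0.0989] ang 59.54 F [4.62 2.01 0.75] T [ 0.289 -0.663  0.112] w 0.134 ff 30.055769383907318 j6 0.12
```

Call:
{"op": "step_arm", "data": {
  "steps": [
    [0,0,0,0,0,1.5],
    [0,0,0,0,0,1.5],
    [0,0,0,0,0,0],
    [0,0,0,0,0,0]
  ]
}}

```text
time: 11.75
position: [0.6073, 0.1931, 0.0989]
eef_rot: [[0.551, 0.834, 0.001], [0.834, -0.551, -0.0], [0.0, 0.0, -1.0]]
ft_force: [4.5, 1.9, 0.2]
width: 0.143
finger_force: 30.2
```

```bash
python3 st.py
```

```text
t 11.75 pos [0.6073 0.1931 0.0989] ang 56.54 F [4.52 1.88 0.18] T [ 0.282 -0.732  0.159] w 0.143 ff 30.159913301467896 j6 0.184
```

It has met its seat and the torque is rising. I'll tighten moderately.

Call:
{"op": "step_arm", "data": {
  "steps": [
    [0,0,0,0,0,1.5],
    [0,0,0,0,0,1.5],
    [0,0,0,0,0,0],
    [0,0,0,0,0,0]
  ]
}}

```text
time: 12.15
position: [0.6074, 0.1931, 0.0989]
eef_rot: [[0.594, 0.804, 0.001], [0.804, -0.594, -0.0], [0.0, 0.001, -1.0]]
ft_force: [5.3, 2.4, 0.4]
width: 0.136
finger_force: 30.3
```

```bash
python3 st.py
```

```text
t 12.15 pos [0.6074 0.1931 0.0989] ang 53.56 F [5.27 2.4  0.39] T [ 0.257 -0.716  0.197] w 0.136 ff 30.32721072435379 j6 0.254
```

Call:
{"op": "step_arm", "data": {
  "steps": [
    [0,0,0,0,0,1.5],
    [0,0,0,0,0,1.5],
    [0,0,0,0,0,0],
    [0,0,0,0,0,0]
  ]
}}

```text
time: 12.55
position: [0.6074, 0.1931, 0.0989]
eef_rot: [[0.635, 0.772, 0.001], [0.772, -0.635, -0.0], [0.0, 0.001, -1.0]]
ft_force: [5.4, 1.6, 1.0]
width: 0.139
finger_force: 30.6
```

```bash
python3 st.py
```

```text
t 12.55 pos [0.6074 0.1931 0.0989] ang 50.57 F [5.41 1.59 1.01] T [ 0.292 -0.795  0.377] w 0.139 ff 30.560876727104187 j6 0.325
```

Call:
{"op": "step_arm", "data": {
  "steps": [
    [0,0,0,0,0,1.5],
    [0,0,0,0,0,1.5],
    [0,0,0,0,0,0],
    [0,0,0,0,0,0]
  ]
}}

```text
time: 12.95
position: [0.6074, 0.1931, 0.0989]
eef_rot: [[0.675, 0.738, 0.001], [0.738, -0.675, -0.0], [0.0, 0.001, -1.0]]
ft_force: [5.1, 2.2, 0.0]
width: 0.139
finger_force: 30.9
```

```bash
python3 st.py
```

```text
t 12.95 pos [0.6074 0.1931 0.0989] ang 47.57 F [5.05 2.23 0.04] T [ 0.244 -0.783  0.366] w 0.139 ff 30.866872732294723 j6 0.399
```

Call:
{"op": "step_arm", "data": {
  "steps": [
    [0,0,0,0,0,1.5],
    [0,0,0,0,0,1.5],
    [0,0,0,0,0,0],
    [0,0,0,0,0,0],
    [0,0,0,0,0,0]
  ]
}}

```text
time: 13.45
position: [0.6075, 0.1931, 0.0989]
eef_rot: [[0.712, 0.702, 0.001], [0.702, -0.712, -0.0], [0.0, 0.001, -1.0]]
ft_force: [5.3, 2.1, -0.8]
width: 0.143
finger_force: 31.2
```

```bash
python3 st.py
```

```text
t 13.45 pos [0.6075 0.1931 0.0989] ang 44.59 F [ 5.25  2.14 -0.83] T [ 0.259 -0.79   0.436] w 0.143 ff 31.24087150208652 j6 0.452
```

Call:
{"op": "step_arm", "data": {
  "steps": [
    [0,0,0,0,0,0],
    [0,0,0,0,0,0],
    [0,0,0,0,0,0],
    [0,0,0,0,0,0],
    [0,0,-10,0,0,0],
    [0,0,-20,0,0,0],
    [0,0,-20,0,0,0],
    [0,0,-25,0,0,0],
    [0,0,-25,0,0,0],
    [0,0,-20,0,0,0],
    [0,0,0,0,0,-8.1],
    [0,0,0,0,0,-8.1],
    [0,0,0,0,0,-8.1],
    [0,0,0,0,0,-8.1],
    [0,0,0,0,0,-8.1],
    [0,0,0,0,0,-8.1],
    [0,0,0,0,0,-8.1],
    [0,0,0,0,0,-8.1],
    [0,0,0,0,0,-8.1],
    [0,0,0,0,0,-8.1]
  ],
  "hand": 0.3
}}

```text
time: 15.45
position: [0.6069, 0.1932, 0.2196]
eef_rot: [[-0.586, 0.81, 0.0], [0.81, 0.586, 0.0], [-0.0, 0.0, -1.0]]
ft_force: [-0.7, 0.4, -0.2]
width: 0.7
finger_force: 0.0
```

```bash
python3 st.py; python3 look.py left; python3 look.py right
```

```text
t 15.45 pos [0.6069 0.1932 0.2196] ang 125.86 F [-0.71  0.41 -0.22] T [-0.036  0.047  0.012] w 0.7 ff 0.0 j6 1.876
zmax/min -0.6683908249434573 0.33493484762715914
1070 (606.25732421875, 193.44309997558594) (49.99466323852539, 14.24937915802002) 61.2393684387207 [0.60571872 0.19471949 0.1094391 ] barang 61.79956230373746
0.73 [275.9, 201.3] [0.60641248 0.19442829 0.098     ]
tcp [0.60692787 0.19318938 0.21961695] xang 125.86156359976349 w 0.7001806391691395 15.45
tool shift mm [  0.59922822  -0.41602846 121.61687778]
zmax/min -0.6686210133911891 0.3351165178425596
63 (537.8088989257812, 62.32793045043945) (13.095304489135742, 3.3942949771881104) 30.128841400146484 [0.53821437 0.06293678 0.10674176] barang 32.5521632974386
tcp [0.60696654 0.19319656 0.21951946] xang 125.59819034775299 w 0.6949536305048766 15.55
tool shift mm [ -66.14754088 -132.43829495  121.49468314]
```

View pics/w_right.png

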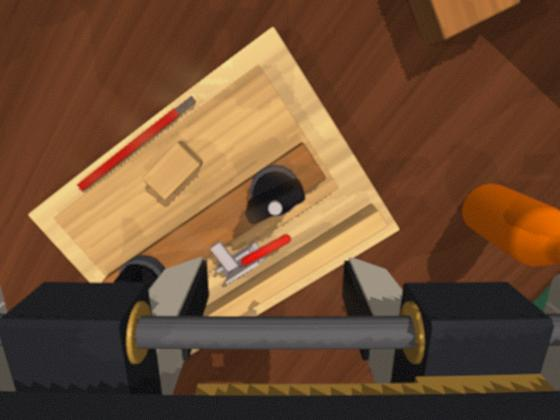

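The left bar has sprung back to 61.5°, which is about 1.07 rad from its start (roughly 1.6–1.7 rad in all), so it sits at its seat. The offcut and pencil have not moved. On to the right knob.

Call:
{"op": "step_arm", "data": {
  "steps": [
    [-15,-22,0,0,0,0],
    [-15,-22,0,0,0,0],
    [-15,-22,0,0,0,0],
    [-15,-22,0,0,0,0],
    [-15,-22,0,0,0,0],
    [-15,-22,0,0,0,0],
    [0,0,0,0,0,0],
    [0,0,0,0,0,0]
  ]
}}

```text
time: 16.45
position: [0.5521, 0.0431, 0.2192]
eef_rot: [[-0.578, 0.816, 0.001], [0.816, 0.578, 0.0], [0.0, 0.001, -1.0]]
ft_force: [-0.1, 0.4, 0.7]
width: 0.696
finger_force: 0.0
```

```bash
python3 look.py right
```

```text
zmax/min -0.003932186787808052 0.3345610541995087
1029 (551.4226684570312, 43.7269287109375) (13.370124816894531, 49.320640563964844) 35.82492446899414 [0.55069752 0.04512222 0.10948995] barang 126.16236884559244
0.82 [280.4, 204.4] [0.55625518 0.04510049 0.098     ]
tcp [0.55211127 0.04314033 0.21922034] xang 125.33445331120818 w 0.6956677630705265 16.45
tool shift mm [  0.87122564  -0.31535845 121.22017152]
```

Call:
{"op": "step_arm", "data": {
  "steps": [
    [0,0,20,0,0,0],
    [0,0,20,0,0,0],
    [0,0,20,0,0,0],
    [0,0,20,0,0,0],
    [0,0,16,0,0,0],
    [0,0,12,0,0,0],
    [0,0,12,0,0,0],
    [0,0,0,0,0,0],
    [0,0,0,0,0,0]
  ]
}}

```text
time: 17.45
position: [0.5523, 0.0435, 0.099]
eef_rot: [[-0.581, 0.814, 0.0], [0.814, 0.581, 0.0], [-0.0, 0.0, -1.0]]
ft_force: [0.2, 0.3, 0.1]
width: 0.701
finger_force: 0.0
```

Call:
{"op": "step_arm", "data": {
  "steps": [
    [0,0,0,0,0,0],
    [0,0,0,0,0,0],
    [0,0,0,0,0,0],
    [0,0,0,0,0,0],
    [0,0,0,0,0,0],
    [0,0,0,0,0,0],
    [0,0,0,0,0,0],
    [0,0,0,0,0,0],
    [0,0,0,0,0,0]
  ],
  "hand": 1
}}

```text
time: 18.35
position: [0.5519, 0.0432, 0.0988]
eef_rot: [[-0.581, 0.814, -0.0], [0.814, 0.581, -0.0], [0.0, -0.0, -1.0]]
ft_force: [-1.3, -1.0, 1.4]
width: 0.136
finger_force: 30.0
```

```bash
python3 st.py
```

```text
t 18.35 pos [0.5519 0.0432 0.0988] ang 125.53 F [-1.27 -1.    1.43] T [-0.216  0.169  0.071] w 0.136 ff 29.99941349029541 j6 0.025
```

The left knob seated soundly, so the right one is the crossed knob. I'll unscrew it straight away and not load its thread at all.

Call:
{"op": "step_arm", "data": {
  "steps": [
    [0,0,0,0,0,-2],
    [0,0,0,0,0,-3],
    [0,0,0,0,0,-3],
    [0,0,0,0,0,-3],
    [0,0,0,0,0,-3],
    [0,0,0,0,0,-3],
    [0,0,0,0,0,-3],
    [0,0,0,0,0,-3],
    [0,0,0,0,0,-2],
    [0,0,0,0,0,0],
    [0,0,0,0,0,0]
  ]
}}

```text
time: 19.45
position: [0.5516, 0.0429, 0.0988]
eef_rot: [[-0.87, 0.493, -0.001], [0.493, 0.87, -0.001], [0.001, -0.001, -1.0]]
ft_force: [-3.1, -4.2, 2.2]
width: 0.14
finger_force: 30.0
```

```bash
python3 st.py
```

```text
t 19.45 pos [0.5516 0.0429 0.0988] ang 150.47 F [-3.08 -4.18  2.2 ] T [-0.673  0.585 -0.03 ] w 0.14 ff 30.001883804798126 j6 -0.065
```

Call:
{"op": "step_arm", "data": {
  "steps": [
    [0,0,0,0,0,-1.5],
    [0,0,0,0,0,-1.5],
    [0,0,0,0,0,0],
    [0,0,0,0,0,0]
  ]
}}

```text
time: 19.85
position: [0.5515, 0.0428, 0.0988]
eef_rot: [[-0.895, 0.446, -0.001], [0.446, 0.895, -0.001], [0.001, -0.001, -1.0]]
ft_force: [-3.2, -3.3, 2.7]
width: 0.137
finger_force: 30.0
```

```bash
python3 st.py
```

```text
t 19.85 pos [0.5515 0.0428 0.0988] ang 153.53 F [-3.24 -3.35  2.75] T [-0.742  0.748 -0.055] w 0.137 ff 30.008811950683594 j6 -0.056
```

Call:
{"op": "step_arm", "data": {
  "steps": [
    [0,0,0,0,0,-1.5],
    [0,0,0,0,0,-1.5],
    [0,0,0,0,0,0],
    [0,0,0,0,0,0]
  ]
}}

```text
time: 20.25
position: [0.5515, 0.0428, 0.0988]
eef_rot: [[-0.917, 0.398, -0.001], [0.398, 0.917, -0.001], [0.001, -0.001, -1.0]]
ft_force: [-4.0, -4.4, 2.9]
width: 0.14
finger_force: 30.0
```

```bash
python3 st.py
```

```text
t 20.25 pos [0.5515 0.0428 0.0988] ang 156.53 F [-3.97 -4.4   2.86] T [-0.77   0.649  0.015] w 0.14 ff 30.00899612903595 j6 -0.056
```

Call:
{"op": "step_arm", "data": {
  "steps": [
    [0,0,0,0,0,-1],
    [0,0,0,0,0,-1],
    [0,0,0,0,0,0],
    [0,0,0,0,0,0]
  ]
}}

```text
time: 20.65
position: [0.5515, 0.0427, 0.0988]
eef_rot: [[-0.931, 0.366, -0.001], [0.366, 0.931, -0.001], [0.001, -0.001, -1.0]]
ft_force: [-4.3, -5.0, 2.3]
width: 0.141
finger_force: 30.0
```

```bash
python3 st.py
```

```text
t 20.65 pos [0.5515 0.0427 0.0988] ang 158.53 F [-4.26 -4.97  2.33] T [-0.856  0.675 -0.06 ] w 0.141 ff 30.012266635894775 j6 -0.057
```

Call:
{"op": "step_arm", "data": {
  "steps": [
    [0,0,0,0,0,-1],
    [0,0,0,0,0,-1],
    [0,0,0,0,0,0],
    [0,0,0,0,0,0]
  ]
}}

```text
time: 21.05
position: [0.5515, 0.0427, 0.0988]
eef_rot: [[-0.943, 0.333, -0.001], [0.333, 0.943, -0.001], [0.001, -0.001, -1.0]]
ft_force: [-4.4, -4.2, 2.9]
width: 0.138
finger_force: 30.0
```

```bash
python3 st.py
```

```text
t 21.05 pos [0.5515 0.0427 0.0988] ang 160.53 F [-4.39 -4.23  2.92] T [-0.826  0.699 -0.053] w 0.138 ff 30.02983957529068 j6 -0.082
```

Call:
{"op": "step_arm", "data": {
  "steps": [
    [0,0,0,0,0,-1],
    [0,0,0,0,0,0],
    [0,0,0,0,0,0]
  ]
}}

```text
time: 21.35
position: [0.5515, 0.0427, 0.0988]
eef_rot: [[-0.948, 0.317, -0.001], [0.317, 0.948, -0.001], [0.001, -0.001, -1.0]]
ft_force: [-3.6, -5.5, 2.9]
width: 0.139
finger_force: 30.2
```

```bash
python3 st.py
```

```text
t 21.35 pos [0.5515 0.0427 0.0988] ang 161.51 F [-3.56 -5.51  2.92] T [-0.877  0.74  -0.153] w 0.139 ff 30.162040293216705 j6 -0.175
```

It has reached the loose stop at about 160.5°, as predicted. I'll let go, lift clear and check.

Call:
{"op": "step_arm", "data": {
  "steps": [
    [0,0,0,0,0,0],
    [0,0,0,0,0,0],
    [0,0,0,0,0,0],
    [0,0,0,0,0,0],
    [0,0,-10,0,0,0],
    [0,0,-20,0,0,0],
    [0,0,-20,0,0,0],
    [0,0,-25,0,0,0],
    [0,0,-25,0,0,0],
    [0,0,-20,0,0,0],
    [0,0,0,0,0,0],
    [0,0,0,0,0,0]
  ],
  "hand": 0.3
}}

```text
time: 22.55
position: [0.552, 0.0433, 0.219]
eef_rot: [[-0.948, 0.317, 0.001], [0.317, 0.948, 0.0], [-0.001, 0.0, -1.0]]
ft_force: [0.2, -0.2, -1.0]
width: 0.701
finger_force: 0.0
```

```bash
python3 look.py right
python3 - <<'E'
from h import *
im,dep=r.capture('top'); C=cal('top'); P=cloud(C,dep,np.ones(dep.shape,bool))
Q=P[(np.hypot(P[:,0]-.607,P[:,1]-.191)<.04)&(P[:,2]>.1)&(P[:,2]<.12)]
if len(Q)>50:
    w,v=np.linalg.eigh(np.cov(Q[:,:2].T)); print('left',len(Q),np.degrees(np.arctan2(v[1,1],v[0,1]))%180)
for n,z in [('offcut',.03),('pencil',.018)]:
    for m in r.mark_of('top',n)[:1]: print(n,m['p'],at_z(C,m['centre'],z))
E
```

```text
zmax/min -0.004873845757955251 0.33359205828173816
1038 (550.744384765625, 43.06721496582031) (13.900822639465332, 49.99296569824219) 69.946533203125 [0.54919628 0.04363032 0.10864911] barang 160.1752199705035
0.56 [275.9, 205.4] [0.55328187 0.04374337 0.098     ]
tcp [0.55197187 0.0433497  0.21899895] xang 161.5296849313831 w 0.7012224876862642 22.55
tool shift mm [  1.16332939  -0.7049458  120.99786293]
```

```bash
python3 -c "
from plant import r
print(r.sign_off())"
```

```text
the job is handed in; nothing more can be done
None
```

The left knob proved sound and is firmly seated (about 0.45 N m at the wrist); the right knob, taken as the crossed one by elimination and never screwed down, is back at its loose stop, and the job is handed in with no verdict returned (pencil and offcut last seen in place before the right knob was turned; the final top view was blocked by the arm).

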